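# Hold the sample box's inspection flap at the red slider

### The job

Take the brass thermometer case off the green lid flap of the white egg sample box and set it down gently, upright, wholly on the round cork pad. Then swing the black-knobbed flap up until its yellow tab is level with the white line on the red slider, and finish while still holding the flap there, because it falls shut when let go. Leave the red slider where it is set and do not disturb the egg cones and the loose hinge.

Things in the scene. Friction and masses are not known exactly. Their poses are not given: they have to be found in the camera images.
- sample_box: White plastic egg sample box, fixed to the table, 200 (x) x 210 (y) x 90 mm high, eggs inside. Origin: centre of its underside on the table, z up; its -x side faces roughly the robot, its yaw varies. The green flap covers its top and is hinged along the far (+x) top edge. On its +y side (y = 116 to 134 mm) stands a fixed steel quadrant rail of 160 mm radius round the hinge line, rising to 255 mm above the table near the hinge.
- flap (a joint): Hinge angle of the flap in rad: 0 = shut (level), grows as the free edge near the robot rises (turning about the box's +y axis through point flap_hinge), stop at 1.5. The flap is a green-painted aluminium plate 190 x 200 x 8 mm, about 0.25 to 0.5 kg; no spring, next to no friction: it falls shut when let go. Shut, its top is 99 mm above the table.
- flap_knob (a point): Centre of the flap's black knob: a short cylinder, 26 mm diameter, its axis and 26 mm length parallel to the hinge (box y), flat ends to grip between; 232 mm from the hinge line, 42 mm beyond the plate's free edge on a tongue 12 mm wide and 8 mm thick. 95 mm above the table when shut. Gripped by its flat ends it can pivot between the fingers, so the gripper may stay pointing down. The point's axes turn with the flap; its -x points from the hinge to the knob.
- flap_hinge (a point): Point on the hinge line at the middle of the flap's width, 95 mm above the table; it belongs to the box and has the box's axes.
- flap_tab (a point): The yellow pointer tab on the flap's +y edge, 14 mm wide, 8 mm thick, 160 mm from the hinge line. It moves with the flap and passes beside the red slider.
- red_slider (a joint): Angle in rad at which the red slider is set on the quadrant rail, counted like joint flap: the flap is level with its line when joint flap equals this value. Between 0.45 and 0.95. It stays by friction and must not be pushed.
- red_mark (a point): Centre of the red plastic slider (20 x 18 mm, 26 mm along the rail, with a white line at its middle), 160 mm from the hinge line and 124 mm to the box's +y side. Its -x axis points away from the hinge, along the direction the flap must take.
- thermometer: Brass incubator thermometer case, loose, standing on the shut flap: round, 52 mm diameter at the foot, 46 mm above, 65 mm high, 0.18 to 0.35 kg, with an upright lifting ring on top. Origin: centre of its underside, z up. The ring lies in its xz plane: 9 mm thick along its y, 41 mm wide outside, 23 mm inside, centre 83 mm and top 103 mm above the underside; it is pinched across its thickness, fingers to either side in y.
- pad: Round cork pad, fixed, 120 mm diameter, 6 mm thick. Origin: centre of its underside on the table.
- cone_a: Ivory plastic egg cone, loose bystander, 60 mm diameter foot, 70 mm high. Origin: centre of its underside.
- cone_b: The other ivory egg cone, same as cone_a.
- spare_hinge: Grey cast aluminium hinge lying flat, loose bystander, 77 x 60 x 12 mm. Origin: centre of its underside.
Things that resemble listed ones, but are neither listed nor needed, are in the scene too. Leave any pink look-alike of the thermometer alone. Leave any blue look-alike of the cone_b alone.

How it is judged (in metres and radians):
On the way, in this order (a step that is already met when the one before it is completed fails the run):
1. the thermometer case stands upright on the cork pad, let go (horizontal distance between thermometer and pad below 0.035 m and angle between thermometer's own z axis and vertical below 0.1 rad and z of thermometer in the frame of pad below 0.012 m and linear speed of thermometer below 0.03 m/s and contact force between the fingers and thermometer below 0.05 N), for 0.3 s.
2. the flap is held level with the red slider (angle between the x axis of flap_knob and the x axis of red_mark, either way round below 0.09 rad and velocity of joint flap between -0.1 and 0.1 rad/s and contact force between the fingers and flap above 0.3 N), for 0.3 s.
At the end, for the whole second after the job is handed in: The flap is within 0.09 rad (5 degrees) of the red slider's angle, still, held by the gripper's fingers with no loose thing propping it; the thermometer case stands upright (within 0.1 rad), at rest and released on the cork pad, its centre within 35 mm of the pad's (all of step 1 and all of step 2 and contact force between flap and thermometer below 0.05 N and contact force between flap and cone_a below 0.05 N and contact force between flap and cone_b below 0.05 N and contact force between flap and spare_hinge below 0.05 N); the arm keeps its last pose, push and grip.
It fails at once if the red slider is pushed off its setting (distance of red_mark from where it was at the start of the episode above 0.012 m).
It fails at once if the thermometer case is dropped (falls free faster than 0.5 m/s) (contact force between the fingers and thermometer below 0.02 N and linear speed of thermometer above 0.5 m/s).
It fails at once if an egg cone or the spare hinge is shoved (over 30 mm) (distance of any of cone_a, cone_b, spare_hinge from where it was at the start of the episode above 0.03 m).
It also fails if it takes over 64 s, if anything falls off the work surface, if the arm or the gripper's body presses on something with over 40 N, if the wrist force passes 120 N, or if a joint passes its speed limit or range.

### The arm

A 6-joint arm with a two-finger parallel gripper is mounted at the origin on the work surface. World frame = base frame: x ahead of the robot, y to its left, z up, the work surface at z = 0. Lengths are in mm, angles in rad, forces in N, time in s.
With the tool pointing down it reaches from about 400 to 825 mm from the base axis. Payload 7 kg.
Tool frame: the origin (TCP) lies midway between the tips of the shut fingers; the grasp point (between the pads) lies 19 mm behind it (ctrl.grasp_offset is the distance from the TCP to the grasp point, in mm); x points along the fingers, y is the direction in which the jaws open and shut, and the axes are right-handed (so a half turn about x gives the same grasp; the last joint's range is limited). The gripper opens to 88 mm and grips with 3 to 60 N. Pads are 19 mm wide; open, the fingers measure 130 mm over their backs; the gripper's body (78 mm by 193 mm) begins 47 mm behind the grasp point.
Start: joints at [1.587, 0.359, 0.012, 0, -1.224, -0.288], TCP at [181.224, 650.195, 226.561] pointing down, gripper open.
Joint ranges: [-3.07, 3.07], [-1.43, 2.12], [-1.02, 1.25], [-3.03, 1.67], [-3.05, -0], [-3.03, 3.03]. Speed limits (rad/s): [2.39, 2.39, 3.01, 3.14, 3.14, 3.14].

### API

Orientations are given as a unit quaternion [x, y, z, w].
In Python, from plant import ctrl gives the robot as it stands.
- The arm moves only by the tool apply_moves, never from a script. Its argument "increments" is a list of rows, each a list of 7 numbers: the shift along the tool's x, y, z each as a share of 200 mm, from -1 to 1, then the turn, a rotation vector about the tool's x, y, z each as a share of 90 degrees, from -1 to 1, then the finger opening in mm, from 0 to 87.6. In form: [[dx, dy, dz, rx, ry, rz, fingers], ...]. A call has 1 to 12 rows; each row is the pose to reach, as a shift and turn from the pose measured when the call began, along the tool's axes at that moment; what a row does not reach only later rows make up. A row lasts 1/12 s, in which the tool goes at most 41.7 mm and 7.16 degrees, less where a joint would pass 70% of its speed; a pose out of reach is approached as far as the arm can. A call with a number of a shift or a turn outside -1 to 1 is refused whole. A call with a gripper value outside its range is refused whole. The fingers move at their own pace and stop on an object; the grip force is fixed at half the most. Time passes only in rows, so rows that repeat a pose let the fingers close. It gives the time, the measured TCP pose, the force and the opening at its end, in the units of the state.
- ctrl.observe(): the state, without advancing time (a new reading comes with each control period).
- ctrl.snapshot(name): name is "scene" or "top" or "wrist"; returns the picture (420x560x3 uint8, red, green, blue); there is no depth.
- ctrl.camera_model(name): a dict with "camera_matrix" (3x3 intrinsics, pixels), "camera_from_world" (4x4, takes a point from world to camera coordinates). Camera axes: x right, y down, z forward; pixel columns grow to the right and rows downward; lengths in mm; the calibration is good to about 2 mm. A picture is of the moment at which its call begins: read the wrist's pose just before it. camera_model takes no time and is no camera call; for the wrist camera it gives the pose at the moment of the call.
- ctrl.sign_off(): hands the job in, once; it reports no verdict.
Trained networks look in the newest picture that a camera, given by its name, has taken for a name from the list of things; names that differ only in an ending like _2 or _b are one class to them, and where a whole thing is asked for, a point or a joint stands for the part that bears it (a point fixed in the world has none). Each returns a list of dicts, best first, with "score" (0 to 1); they miss things now and then, are a little off and sometimes report something else, mostly with a low value. They report only what shows in the picture. A call takes as long as a camera call. They do not tell look-alikes from the thing itself.
- ctrl.look_for(camera, label): "centre" ([x, y, z] in mm, in world coordinates, good to about 4 mm: the middle of the surface that is visible of it).
- ctrl.regions_of(camera, label): "mask" (420x560 bool, what is visible of it).
The state is a dict: "clock": time; "joints": joint angles; "joint_velocities": joint speeds; "tau": joint torques, N m; "eef_pos": TCP position; "ee_rot": TCP orientation; "force": force on the tool from outside, world axes, zero at the start; "moment": the same for the moment, N m; "grip_width": finger opening in mm.
Only numpy, scipy, OpenCV 4.12 (cv2) and the standard library are available. Lean on these libraries where they do the work, as an engineer would, in place of code of your own. Each camera call takes 0.05 s, during which the arm holds its last target.

## Working session

There is one attempt and no reset: what is moved stays moved. The work goes in short steps, Python scripts to look and compute and a tool call to move; the robot and the scene stay as the last step left them, time stands still between calls to the robot, and variables do not carry over. Pictures are saved under pics/ and viewed, and the job is handed in when it is done.

Besides the shell and the picture viewer there is one more tool, called after "Emit:" as name([rows], argument=value, ...), one row to a line, values as JSON. apply_moves: Moves the arm, as the interface text tells. Its arguments: {"type":"object","properties":{"increments":{"type":"array"}},"required":["increments"]}

```bash
ls; mkdir -p pics; cat > h.py <<'E'
import numpy as np, cv2
from plant import ctrl
from scipy.spatial.transform import Rotation as R
def save(name,fn):
    im=ctrl.snapshot(name); cv2.imwrite('pics/'+fn,cv2.cvtColor(im,cv2.COLOR_RGB2BGR)); return im
def proj(name,P,cm=None):
    cm=cm or ctrl.camera_model(name); P=np.atleast_2d(P)
    q=(cm['camera_from_world']@np.c_[P,np.ones(len(P))].T)[:3]; u=cm['camera_matrix']@q
    return (u[:2]/u[2]).T
def ray(name,uv,z,cm=None):
    cm=cm or ctrl.camera_model(name); T=np.array(cm['camera_from_world']); K=np.array(cm['camera_matrix'])
    d=T[:3,:3].T@np.linalg.solve(K,[uv[0],uv[1],1]); o=-T[:3,:3].T@T[:3,3]
    return o+d*(z-o[2])/d[2]
E
python3 - <<'E'
from h import *
o=ctrl.observe(); print(o)
for n in ['scene','top','wrist']:
    save(n,n+'0.png')
    for l in (['sample_box','flap','flap_knob','flap_tab','red_slider','thermometer','pad','cone_a','spare_hinge'] if n!='wrist' else []):
        try: print(n,l,[(np.round(d['centre']).tolist(),round(d['score'],2)) for d in ctrl.look_for(n,l)])
        except Exception as e: print(n,l,e)
E
```

```text
pics
{'clock': 0.0, 'joints': array([ 1.58709519e+00,  3.59352689e-01,  1.10546297e-02, -3.51245354e-04,
       -1.22410314e+00, -2.88118421e-01]), 'joint_velocities': array([ 0.00137384, -0.00046033,  0.00146065,  0.00036208, -0.00133711,
        0.0004933 ]), 'tau': array([-1.53086468e-03, -5.82713270e+01,  2.93062896e+01,  6.99726686e+00,
        6.84000668e-03, -1.57679519e-04]), 'eef_pos': array([181.10968617, 649.73514703, 225.64276804]), 'ee_rot': array([-0.70055083,  0.09642756,  0.70060959,  0.09527046]), 'force': array([ 0.39986431, -0.40260565,  0.59675276]), 'moment': array([-0.06434766,  0.00612988,  0.078492  ]), 'grip_width': 88.01552237921838}
scene sample_box [([648.0, 44.0, 99.0], 0.84)]
scene flap [([647.0, 24.0, 95.0], 0.69)]
scene flap_knob [([645.0, 27.0, 100.0], 0.67)]
scene flap_tab [([644.0, 26.0, 104.0], 0.72)]
scene red_slider []
scene thermometer [([548.0, -158.0, 56.0], 0.93), ([638.0, 11.0, 155.0], 0.59), ([503.0, -307.0, 6.0], 0.2)]
scene pad [([507.0, -305.0, 7.0], 0.77)]
scene cone_a [([571.0, -445.0, 36.0], 0.9), ([680.0, -249.0, 35.0], 0.85), ([676.0, -393.0, 34.0], 0.63)]
scene spare_hinge [([407.0, -110.0, 8.0], 0.69)]
top sample_box [([665.0, -397.0, 38.0], 0.67), ([605.0, 28.0, 97.0], 0.6)]
top flap [([615.0, 23.0, 97.0], 0.61)]
top flap_knob [([621.0, 20.0, 101.0], 0.95)]
top flap_tab [([616.0, 18.0, 97.0], 0.77)]
top red_slider [([618.0, 17.0, 102.0], 0.66), ([504.0, -307.0, 4.0], 0.56), ([569.0, 127.0, 190.0], 0.5)]
top thermometer [([526.0, -163.0, 64.0], 0.71), ([620.0, -3.0, 160.0], 0.6), ([664.0, -394.0, 36.0], 0.16)]
top pad [([502.0, -308.0, 8.0], 0.92)]
top cone_a [([660.0, -255.0, 42.0], 0.76), ([662.0, -392.0, 39.0], 0.72)]
top spare_hinge [([403.0, -108.0, 7.0], 0.8)]
```

View pics/scene0.png

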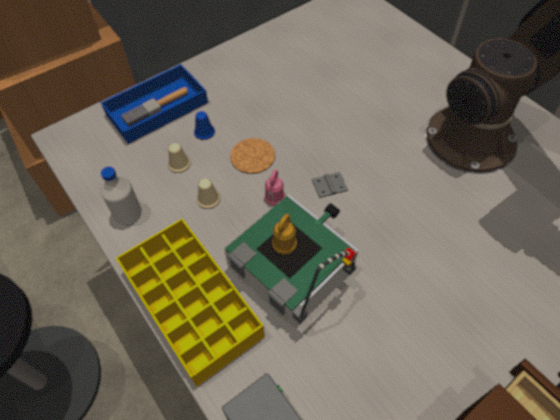

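View pics/top0.png

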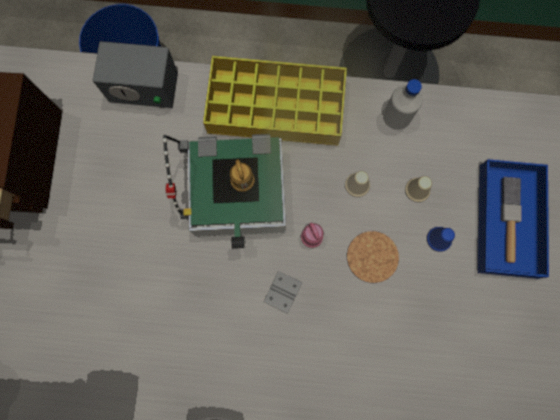

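The brass case stands on the flap (scene (284,235), top (242,177)). The pink look-alike is at top (313,234). The pad is at top (373,257), the knob at top (238,242), and the red slider at top (171,191). I'll enlarge these to confirm.

```bash
python3 - <<'E'
import cv2
a=cv2.imread('pics/top0.png');b=cv2.imread('pics/scene0.png')
cv2.imwrite('pics/top0c.png',cv2.resize(a[125:260,150:330],None,fx=4.4,fy=4.4,interpolation=cv2.INTER_CUBIC))
cv2.imwrite('pics/scene0c.png',cv2.resize(b[190:330,215:375],None,fx=4.25,fy=4.25,interpolation=cv2.INTER_CUBIC))
E
```

```text
(no output)
```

View pics/top0c.png

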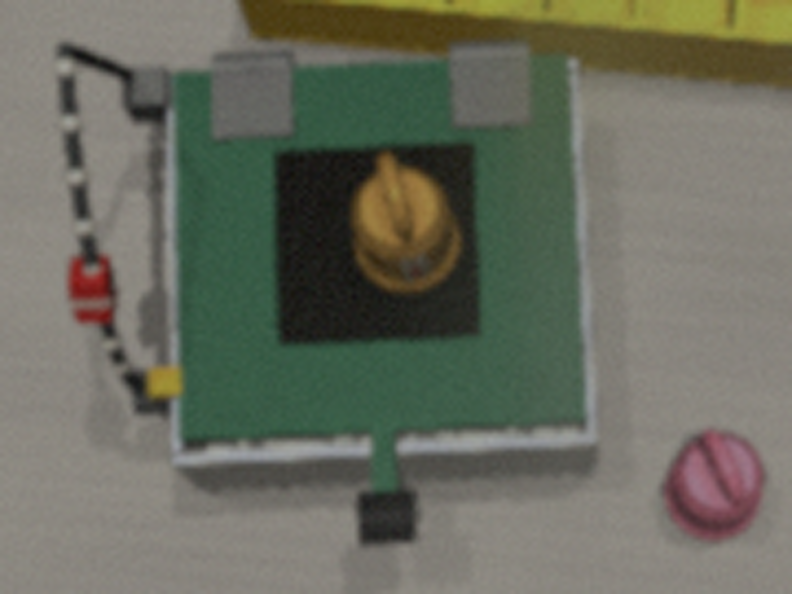

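View pics/scene0c.png

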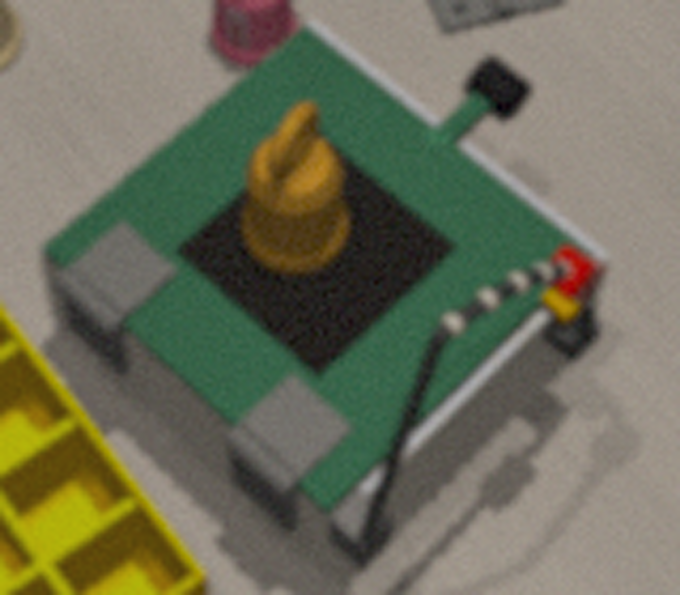

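```bash
cat > fit.py <<'E'
from h import *
from scipy.optimize import least_squares
T=lambda u,v:(u/4.4+150-.4,v/4.4+125-.4); S=lambda u,v:(u/4.25+215-.4,v/4.25+190-.4)
ct=ctrl.camera_model('top');cs=ctrl.camera_model('scene')
def pts(p):
    x,y,yaw,hx,th,ty=p
    sl=[hx-160*np.cos(th),124,95+160*np.sin(th)]
    top=[([hx-232,0,95],T(387,516)),([hx-160,ty,99],T(164,381)),(sl,T(93,300)),([hx,100,99],T(178,72)),([hx,-100,99],T(570,60)),([hx-190,100,99],T(183,441)),([hx-190,-100,99],T(588,430)),([-100,105,90],T(177,463)),([-100,-105,90],T(593,441))]
    sc=[([hx-232,0,95],S(497,88)),([hx-160,ty,99],S(561,302)),(sl,S(573,266)),([hx,100,99],S(325,508)),([hx,-100,99],S(48,250)),([-100,105,90],S(607,262))]
    return top,sc
def w(P,p):
    c,s=np.cos(p[2]),np.sin(p[2]); P=np.array(P,float); return np.c_[p[0]+c*P[:,0]-s*P[:,1],p[1]+s*P[:,0]+c*P[:,1],P[:,2]]
def res(p):
    r=[]
    for (L,n,c) in zip(pts(p),('top','scene'),(ct,cs)):
        r.append(proj(n,w([a for a,_ in L],p),c)-np.array([b for _,b in L]))
    return np.vstack(r)
s=least_squares(lambda p:res(p).ravel(),[620,20,0,95,.7,105],loss='soft_l1')
if __name__=='__main__':
    p=s.x;print(p.round(3));print(res(p).round(1).tolist())
    print('knob,hinge',w([[p[3]-232,0,95],[p[3],0,95]],p).round(1))
    for n,c in(('top',ct),('scene',cs)):
        T_=np.array(c['camera_from_world']);print(n,(-T_[:3,:3].T@T_[:3,3]).round(),np.array(c['camera_matrix'])[0,0])
E
python3 fit.py
```

```text
[6.26157e+02 1.42820e+01 1.40000e-01 9.68660e+01 5.46000e-01 1.06792e+02]
[[-0.2, 0.8], [-0.0, 0.2], [0.6, -0.4], [-0.5, -0.2], [0.5, -1.1], [-1.1, 0.1], [0.1, -1.3], [-1.3, -0.9], [1.4, 0.1], [0.4, -0.3], [0.7, -1.1], [0.6, 1.5], [0.3, -0.1], [-1.6, -2.0], [0.2, -1.2]]
knob,hinge [[492.3  -4.6  95. ]
 [722.1  27.8  95. ]]
top [ 339. -111. 1196.] 520.0845543920315
scene [ 944.  429. 1042.] 504.24572580034516
```

```bash
cat >> h.py <<'E'
def down(yaw):
    # tool x down, tool y horizontal at angle yaw
    x=np.array([0,0,-1.]);y=np.array([np.cos(yaw),np.sin(yaw),0]);return R.from_matrix(np.c_[x,y,np.cross(x,y)])
def plan(pos,rot=None,verbose=1):
    o=ctrl.observe();r0=R.from_quat(o['ee_rot']);d=r0.inv().apply(np.array(pos)-o['eef_pos'])
    rv=(r0.inv()*rot).as_rotvec() if rot is not None else np.zeros(3)
    print('t',round(o['clock'],2),'pos',o['eef_pos'].round(1),'y yaw',np.arctan2(*r0.as_matrix()[[1,0],1]).round(3),'F',o['force'].round(1),'g',round(o['grip_width'],1),'j',o['joints'].round(2))
    n=max(np.linalg.norm(d)/41.7,np.degrees(np.linalg.norm(rv))/7.16)
    print('shift',(d/200).round(4).tolist(),'turn',(rv/(np.pi/2)).round(4).tolist(),'rows>=',round(n,1))
E
python3 - <<'E'
from h import *
o=ctrl.observe();cm=ctrl.camera_model('wrist');T=np.array(cm['camera_from_world']);r0=R.from_quat(o['ee_rot'])
print(r0.as_matrix().round(3));print('cam in tool',r0.inv().apply(-T[:3,:3].T@T[:3,3]-o['eef_pos']).round(1),'fwd in tool',r0.inv().apply(T[2,:3]).round(3),cm['camera_matrix'])
plan([560,5,380],down(0.14+np.pi/2))
plan([560,5,380],down(0.14-np.pi/2))
plan([181,650,360])
E
```

```text
[[-0.    -0.268 -0.963]
 [ 0.    -0.963  0.268]
 [-1.    -0.     0.   ]]
cam in tool [-158.6    0.   -76.9] fwd in tool [0.957 0.    0.289] [[299.99501713   0.         276.95021444]
 [  0.         299.99501713 206.22616198]
 [  0.           0.           1.        ]]
t 1.05 pos [181.2 650.2 226.6] y yaw -1.843 F [-0.6 -0.1  0. ] g 87.6 j [ 1.59  0.36  0.01 -0.   -1.22 -0.29]
shift [-0.7672, 2.5992, -2.6904] turn [1.7379, 0.0, -0.0] rows>= 21.8
t 1.05 pos [181.2 650.2 226.6] y yaw -1.843 F [-0.6 -0.1  0. ] g 87.6 j [ 1.59  0.36  0.01 -0.   -1.22 -0.29]
shift [-0.7672, 2.5992, -2.6904] turn [-0.2621, 0.0, 0.0] rows>= 18.3
t 1.05 pos [181.2 650.2 226.6] y yaw -1.843 F [-0.6 -0.1  0. ] g 87.6 j [ 1.59  0.36  0.01 -0.   -1.22 -0.29]
shift [-0.6671, 0.0012, 0.0007] turn [0.0, 0.0, 0.0] rows>= 3.2
```

View pics/wrist0.png

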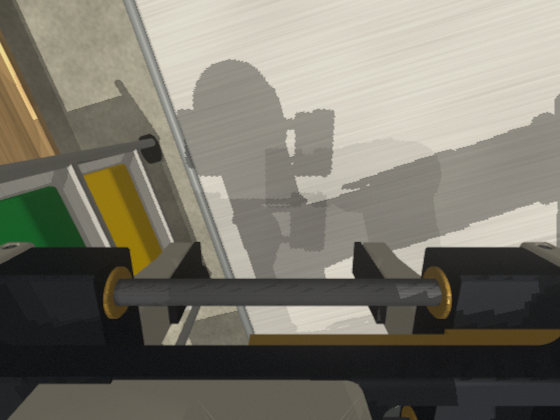

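Emit:
apply_moves([
  [-0.2, 0, 0, 0, 0, 0, 87],
  [-0.4, 0, 0, 0, 0, 0, 87],
  [-0.6, 0, 0, 0, 0, 0, 87],
  [-0.8, 0, 0, 0, 0, 0, 87],
  [-1, 0, 0, 0, 0, 0, 87],
  [-1, 0, 0, 0, 0, 0, 87],
])

```text
clock: 1.55
eef_pos: [182.6, 651.5, 436.5]
ee_rot: [0.701, -0.091, -0.7, -0.101]
force: [-0.3, -1.4, 2.0]
grip_width: 86.7
```

```bash
python3 - <<'E'
from h import *
plan([430,330,430],down(0.14-np.pi/2))
save('wrist','w1.png')
E
```

```text
t 1.55 pos [182.6 651.5 436.5] y yaw -1.843 F [-0.3 -1.4  2. ] g 86.7 j [ 1.59  0.31  0.4   0.   -1.65 -0.29]
shift [0.0162, 1.2162, -1.6237] turn [-0.2624, -0.0016, 0.0083] rows>= 9.7
```

View pics/w1.png

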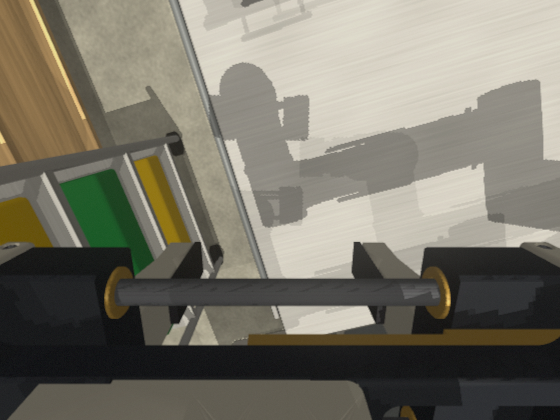

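Emit:
apply_moves([
  [0, 0.15, -0.2, 0, 0, 0, 87],
  [0, 0.25, -0.35, 0, 0, 0, 87],
  [0, 0.36, -0.5, 0, 0, 0, 87],
  [0, 0.48, -0.65, -0.07, 0, 0, 87],
  [0, 0.6, -0.8, -0.14, 0, 0, 87],
  [0, 0.75, -0.95, -0.2, 0, 0, 87],
  [0, 0.75, -1, -0.26, 0, 0, 87],
  [0, 0.75, -1, -0.26, 0, 0, 87],
])

```text
clock: 2.27
eef_pos: [335.9, 450.7, 431.3]
ee_rot: [0.706, 0.053, -0.704, 0.046]
force: [0.1, 0.5, -0.7]
grip_width: 87.0
```

```bash
python3 - <<'E'
from h import *
plan([560,5,400],down(0.14-np.pi/2))
E
```

```text
t 2.27 pos [335.9 450.7 431.3] y yaw -1.432 F [ 0.1  0.5 -0.7] g 87.0 j [ 1.28  0.1   0.13 -0.   -1.59  0.43]
shift [0.1365, 2.3639, -0.8005] turn [-0.0006, -0.0021, 0.0062] rows>= 12.0
```

Emit:
apply_moves([
  [0, 0.2, -0.07, 0, 0, 0, 87],
  [0, 0.4, -0.14, 0, 0, 0, 87],
  [0, 0.6, -0.2, 0, 0, 0, 87],
  [0, 0.8, -0.27, 0, 0, 0, 87],
  [0, 1, -0.33, 0, 0, 0, 87],
  [0, 1, -0.33, 0, 0, 0, 87],
])

```text
clock: 2.77
eef_pos: [430.1, 257.7, 429.9]
ee_rot: [0.707, 0.051, -0.704, 0.044]
force: [-1.0, 0.7, 0.1]
grip_width: 86.8
```

Emit:
apply_moves([
  [0, 0.2, -0.07, 0, 0, 0, 87],
  [0, 0.4, -0.14, 0, 0, 0, 87],
  [0, 0.6, -0.2, 0, 0, 0, 87],
  [0, 0.8, -0.27, 0, 0, 0, 87],
  [0, 1, -0.33, 0, 0, 0, 87],
  [0, 1, -0.33, 0, 0, 0, 87],
])

```text
clock: 3.27
eef_pos: [523.7, 64.4, 427.3]
ee_rot: [0.706, 0.048, -0.705, 0.043]
force: [-0.8, 0.4, -0.3]
grip_width: 87.2
```

```bash
python3 - <<'E'
from h import *
plan([560,5,400],down(0.14-np.pi/2))
save('wrist','w2.png')
E
```

```text
t 3.27 pos [523.7  64.4 427.3] y yaw -1.441 F [-0.8  0.4 -0.3] g 87.2 j [ 0.49  0.05  0.06 -0.01 -1.58  1.21]
shift [0.1341, 0.3191, -0.1413] turn [-0.0068, -0.0012, 0.0048] rows>= 1.8
```

View pics/w2.png

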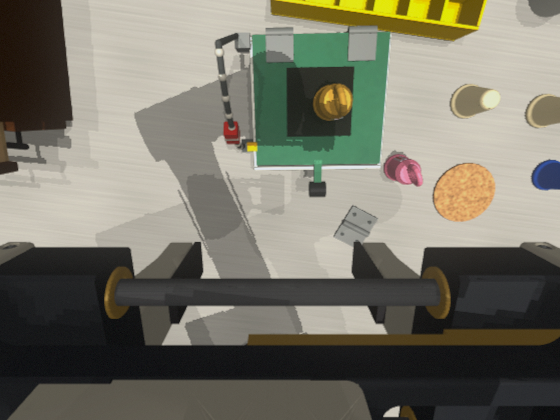

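Emit:
apply_moves([
  [0.1, 0.15, -0.1, 0, 0, 0, 87],
  [0.3, 0.2, -0.2, 0, 0, 0, 87],
  [0.4, 0.25, -0.3, 0, 0, 0, 87],
  [0.4, 0.25, -0.3, 0, 0, 0, 87],
  [0.4, 0.25, -0.3, 0, 0, 0, 87],
])

```text
clock: 3.73
eef_pos: [589.2, 24.6, 343.6]
ee_rot: [-0.704, -0.047, 0.707, -0.042]
force: [-0.1, 0.2, 1.1]
grip_width: 87.1
```

```bash
python3 - <<'E'
from h import *
cm=ctrl.camera_model('wrist')
im=save('wrist','w3.png')
import pickle;pickle.dump(cm,open('w3.pkl','wb'))
print({k:ctrl.observe()[k] for k in('eef_pos','joint_velocities')})
cv2.imwrite('pics/w3c.png',cv2.cvtColor(cv2.resize(im[0:250,180:480],None,fx=2.4,fy=2.4,interpolation=cv2.INTER_CUBIC)[:600,:800],cv2.COLOR_RGB2BGR))
E
```

```text
{'eef_pos': array([589.45051254,  24.8139083 , 345.93379921]), 'joint_velocities': array([ 0.01022701, -0.04631005,  0.02489465,  0.00729752, -0.00402662,
        0.00639509])}
```

View pics/w3c.png

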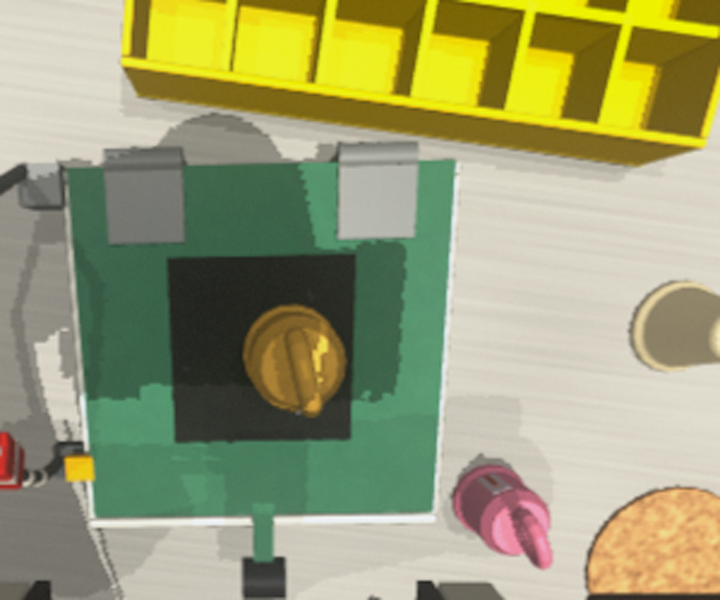

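```bash
cat > th.py <<'E'
from h import *
import pickle
from scipy.optimize import minimize
a=np.linspace(0,2*np.pi,48)
circ=lambda r,z:np.c_[r*np.cos(a),r*np.sin(a),z+0*a]
def model(x,y,psi,z0):
    cyl=np.vstack([circ(26,0),circ(26,10),circ(23,12),circ(23,65)])
    ring=np.vstack([np.c_[20.5*np.cos(a),s+0*a,83+20.5*np.sin(a)] for s in(-4.5,4.5)])
    c,s=np.cos(psi),np.sin(psi);Rz=np.array([[c,-s,0],[s,c,0],[0,0,1]])
    return [P@Rz.T+[x,y,z0] for P in(cyl,ring)]
def sil(p,cm,z0,sc=4,sh=(420,560)):
    m=np.zeros((sh[0]*sc,sh[1]*sc),np.uint8)
    for P in model(*p,z0):
        q=proj('',P,cm); h=cv2.convexHull(((q+.5)*sc).astype(np.int32)); cv2.fillConvexPoly(m,h,1)
    return cv2.resize(m.astype(np.float32),(sh[1],sh[0]),interpolation=cv2.INTER_AREA)
def seg(im,uv,r=45):
    hsv=cv2.cvtColor(cv2.cvtColor(im,cv2.COLOR_BGR2RGB),cv2.COLOR_RGB2HSV)
    m=((hsv[...,0]>8)&(hsv[...,0]<30)&(hsv[...,1]>110)&(hsv[...,2]>35)).astype(np.uint8)
    k=np.zeros_like(m);cv2.circle(k,uv,r,1,-1);m*=k
    n,l,st,_=cv2.connectedComponentsWithStats(m);m=(l==1+st[1:,4].argmax()).astype(np.float32);return m
E
python3 - <<'E'
from th import *
V=[(cv2.imread('pics/w3.png'),pickle.load(open('w3.pkl','rb')),(303,150)),(cv2.imread('pics/top0.png'),ctrl.camera_model('top'),(242,177)),(cv2.imread('pics/scene0.png'),ctrl.camera_model('scene'),(284,235))]
M=[seg(i,u) for i,_,u in V];print([m.sum() for m in M])
def cost(p,idx):return sum(np.abs(sil(p,V[i][1],99)-M[i]).sum() for i in idx)
for idx in([0],[1,2],[0,1,2]):
    best=min((minimize(cost,[630,5,ps],args=(idx,),method='Nelder-Mead',options=dict(initial_simplex=[[630,5,ps],[642,5,ps],[630,17,ps],[630,5,ps+.4]],xatol=.05,fatol=.5)) for ps in np.arange(-1.4,1.6,.5)),key=lambda r:r.fun)
    print(idx,best.x.round(3),best.fun)
S=sil(best.x,V[0][1],99)
o=V[0][0].copy();cs,_=cv2.findContours((S>.5).astype(np.uint8),0,2);o=cv2.resize(o[100:210,240:370],None,fx=5,fy=5)
for c in cs: cv2.polylines(o,[((c-[240,100])*5+2)],True,(255,0,255),1)
m,_=cv2.findContours(M[0].astype(np.uint8),0,2)
for c in m: cv2.polylines(o,[((c-[240,100])*5+2)],True,(255,255,0),1)
cv2.imwrite('pics/ov.png',o)
E
```

```text
[np.float32(1534.0), np.float32(576.0), np.float32(777.0)]
[0] [6.30114e+02 1.39000e+00 4.78000e-01] 89.75
[1, 2] [6.30464e+02 9.72000e-01 3.84000e-01] 146.3125
[0, 1, 2] [6.30134e+02 1.02300e+00 3.84000e-01] 237.1875
```

View pics/ov.png

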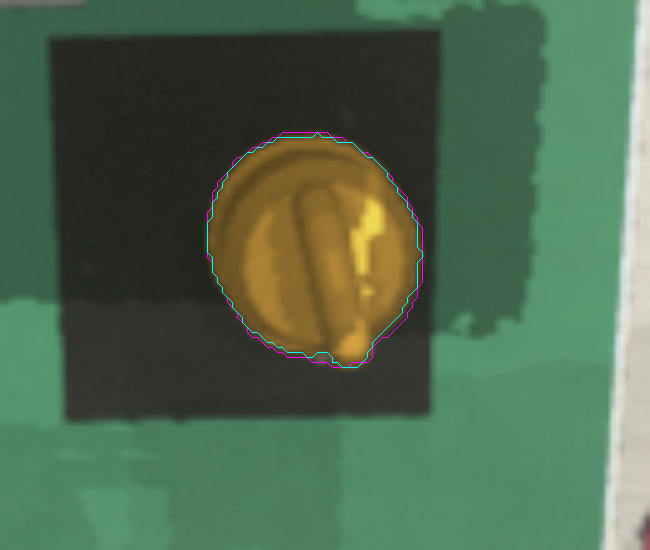

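```bash
python3 - <<'E'
from th import *
cm=pickle.load(open('w3.pkl','rb'));im=cv2.imread('pics/w3.png');out=[]
for ps in(.3,.42,.54):
    o=cv2.resize(im[115:180,275:335],None,fx=6,fy=6,interpolation=cv2.INTER_CUBIC)
    q=proj('',model(630.2,1.2,ps,99)[1],cm)
    cv2.polylines(o,[(((cv2.convexHull(q.astype(np.float32))-[275,115])+.5)*6).astype(np.int32)],True,(255,0,255),1);out.append(o)
cv2.imwrite('pics/ring.png',cv2.resize(np.hstack(out),None,fx=.72,fy=.72))
E
```

```text
(no output)
```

View pics/ring.png

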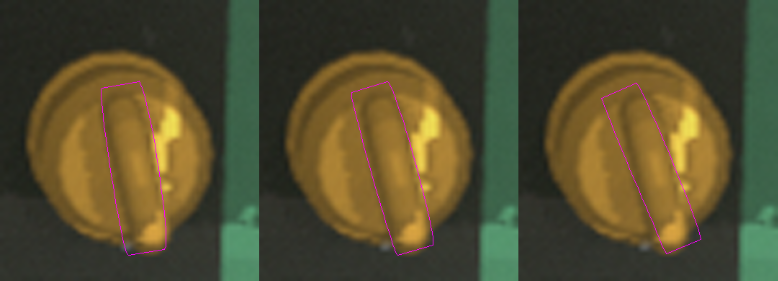

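```bash
python3 - <<'E'
from h import *
plan([630,1,240],down(0.37-np.pi/2))
E
```

```text
t 3.78 pos [589.5  24.8 345.9] y yaw -1.443 F [-0.  -0.3  0.5] g 86.9 j [ 0.37  0.17  0.02 -0.01 -1.43  1.33]
shift [0.5285, 0.1478, -0.1861] turn [-0.1542, -0.0003, 0.0047] rows>= 2.8
```

Emit:
apply_moves([
  [0.0, 0.1, -0.18, -0.07, 0, 0, 60],
  [0.15, 0.148, -0.186, -0.154, 0, 0.004, 60],
  [0.3, 0.148, -0.186, -0.154, 0, 0.004, 60],
  [0.45, 0.148, -0.186, -0.154, 0, 0.004, 60],
  [0.53, 0.148, -0.186, -0.154, 0, 0.004, 60],
  [0.53, 0.148, -0.186, -0.154, 0, 0.004, 60],
  [0.53, 0.148, -0.186, -0.154, 0, 0.004, 60],
])

```text
clock: 4.37
eef_pos: [630.1, 1.8, 241.2]
ee_rot: [0.696, 0.131, -0.694, 0.13]
force: [0.0, 0.2, 1.3]
grip_width: 60.1
```

```bash
python3 - <<'E'
from h import *
plan([630.2,1.2,169],down(0.37-np.pi/2))
save('wrist','w4.png')
E
```

```text
t 4.37 pos [630.1   1.8 241.2] y yaw -1.2 F [0.  0.2 1.3] g 60.1 j [ 0.31  0.28 -0.07 -0.   -1.22  1.63]
shift [0.3612, 0.0032, 0.0015] turn [0.0004, -0.0011, 0.0002] rows>= 1.7
```

View pics/w4.png

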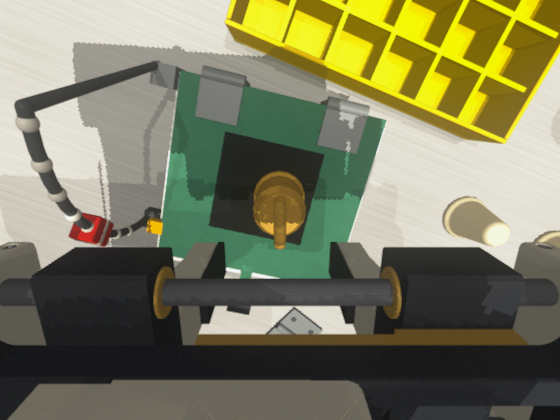

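The ring at (279,222) is centred between the fingers and lined up with them, so I'll descend and grip.

Emit:
apply_moves([
  [0.1, 0.003, 0.001, 0, 0, 0, 60],
  [0.2, 0.003, 0.001, 0, 0, 0, 60],
  [0.3, 0.003, 0.001, 0, 0, 0, 50],
  [0.36, 0.003, 0.001, 0, 0, 0, 40],
  [0.36, 0.003, 0.001, 0, 0, 0, 25],
  [0.36, 0.003, 0.001, 0, 0, 0, 18],
])

```text
clock: 4.92
eef_pos: [631.8, 1.6, 171.8]
ee_rot: [0.697, 0.131, -0.693, 0.13]
force: [0.5, -0.3, 0.1]
grip_width: 38.9
```

Emit:
apply_moves([
  [0, 0, 0, 0, 0, 0, 12],
  [0, 0, 0, 0, 0, 0, 5],
  [0, 0, 0, 0, 0, 0, 0],
  [0, 0, 0, 0, 0, 0, 0],
  [0, 0, 0, 0, 0, 0, 0],
])

```text
clock: 5.33
eef_pos: [632.2, 1.4, 172.4]
ee_rot: [0.697, 0.131, -0.693, 0.131]
force: [0.5, -0.4, 2.3]
grip_width: 8.3
```

```bash
python3 - <<'E'
from h import *
plan([630.2,1.2,169],down(0.37-np.pi/2))
save('wrist','w5.png')
E
```

```text
t 5.33 pos [632.2   1.4 172.4] y yaw -1.199 F [ 0.5 -0.4  2.3] g 8.3 j [ 0.31  0.32 -0.17  0.   -1.07  1.63]
shift [0.0171, -0.0026, 0.0096] turn [0.0008, -0.0038, -0.0007] rows>= 0.1
```

View pics/w5.png

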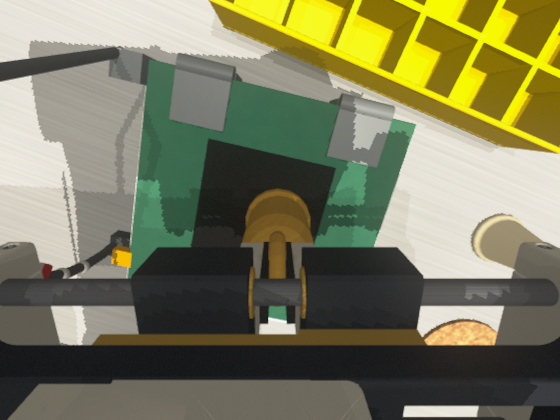

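```bash
python3 - <<'E'
from h import *
for n in('top','scene'):
    im=cv2.imread(f'pics/{n}0.png');c={'top':(373,257),'scene':(253,155)}[n]
    hsv=cv2.cvtColor(im,cv2.COLOR_BGR2HSV);m=((hsv[...,1]>95)&(hsv[...,0]<25)).astype(np.uint8)
    k=np.zeros_like(m);cv2.circle(k,c,34,1,-1);m=cv2.morphologyEx(m*k,cv2.MORPH_CLOSE,np.ones((5,5)))
    cnt=max(cv2.findContours(m,0,2)[0],key=cv2.contourArea);e=cv2.fitEllipse(cnt);print(n,e,ray(n,e[0],5).round(1))
plan([632,1,300])
E
```

```text
top ((372.4194030761719, 256.60101318359375), (49.052978515625, 50.841148376464844), 132.0755157470703) [ 503.2 -308.4    5. ]
scene ((252.21920776367188, 155.3474578857422), (34.14713668823242, 43.90349197387695), 85.1412582397461) [ 505.  -306.7    5. ]
t 5.38 pos [632.2   1.3 172.5] y yaw -1.199 F [-0.1 -0.8  1.5] g 8.1 j [ 0.31  0.32 -0.17  0.   -1.07  1.63]
shift [-0.6377, 0.002, -0.0021] turn [0.0, 0.0, 0.0] rows>= 3.1
```

Emit:
apply_moves([
  [-0.05, 0, 0, 0, 0, 0, 0],
  [-0.15, 0, 0, 0, 0, 0, 0],
  [-0.3, 0, 0, 0, 0, 0, 0],
  [-0.45, 0, 0, 0, 0, 0, 0],
  [-0.6, 0, 0, 0, 0, 0, 0],
  [-0.65, 0, 0, 0, 0, 0, 0],
  [-0.65, 0, 0, 0, 0, 0, 0],
])

```text
clock: 5.97
eef_pos: [632.5, 1.4, 306.1]
ee_rot: [0.699, 0.131, -0.691, 0.131]
force: [-0.3, -0.4, -3.2]
grip_width: 8.4
```

```bash
python3 - <<'E'
from h import *
save('wrist','w6.png')
plan([504,-307.5,290],down(0.37-np.pi/2))
E
```

```text
t 6.02 pos [631.5   1.5 303.2] y yaw -1.2 F [ 0.3 -0.4 -4.3] g 8.5 j [ 0.31  0.25  0.03  0.   -1.34  1.63]
shift [0.0578, 1.2083, 1.155] turn [0.0008, -0.005, -0.0005] rows>= 8.0
```

View pics/w6.png

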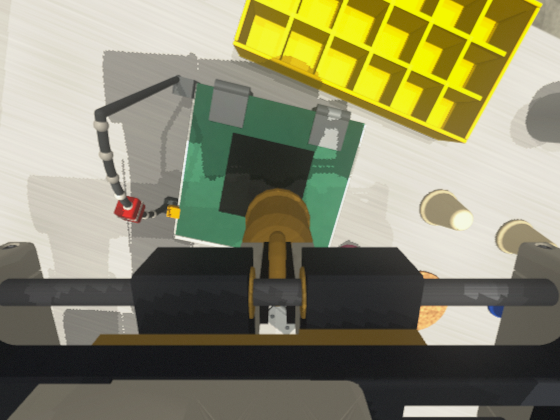

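Emit:
apply_moves([
  [0, 0.06, 0.06, 0, 0, 0, 0],
  [0, 0.17, 0.16, 0, 0, 0, 0],
  [0, 0.29, 0.28, 0, 0, 0, 0],
  [0, 0.42, 0.4, 0, 0, 0, 0],
  [0, 0.55, 0.52, 0, 0, 0, 0],
  [0, 0.68, 0.65, 0, 0, 0, 0],
  [0, 0.8, 0.77, 0, 0, 0, 0],
  [0, 0.9, 0.86, 0, 0, 0, 0],
  [0, 0.97, 0.93, 0, 0, 0, 0],
  [0, 1, 0.96, 0, 0, 0, 0],
  [0, 1, 0.96, 0, 0, 0, 0],
  [0, 1, 0.96, 0, 0, 0, 0],
])

```text
clock: 7.02
eef_pos: [524.4, -254.5, 300.2]
ee_rot: [0.697, 0.131, -0.693, 0.129]
force: [-0.3, 0.4, -2.4]
grip_width: 8.1
```

```bash
python3 - <<'E'
from h import *
plan([504,-307.5,180],down(0.37-np.pi/2))
E
```

```text
t 7.02 pos [ 524.4 -254.5  300.2] y yaw -1.201 F [-0.3  0.4 -2.4] g 8.1 j [-0.12  0.17 -0.08 -0.   -1.32  2.06]
shift [0.5998, 0.2108, 0.1943] turn [-0.0, -0.0038, 0.0006] rows>= 3.2
```

Emit:
apply_moves([
  [0, 0.06, 0.05, 0, 0, 0, 0],
  [0, 0.14, 0.13, 0, 0, 0, 0],
  [0.1, 0.2, 0.19, 0, -0.004, 0, 0],
  [0.25, 0.211, 0.194, 0, -0.004, 0, 0],
  [0.4, 0.211, 0.194, 0, -0.004, 0, 0],
  [0.52, 0.211, 0.194, 0, -0.004, 0, 0],
  [0.6, 0.211, 0.194, 0, -0.004, 0, 0],
  [0.6, 0.211, 0.194, 0, -0.004, 0, 0],
  [0.6, 0.211, 0.194, 0, -0.004, 0, 0],
])

```text
clock: 7.77
eef_pos: [504.0, -306.6, 179.1]
ee_rot: [-0.694, -0.131, 0.696, -0.13]
force: [-0.1, 0.4, -2.5]
grip_width: 8.1
```

```bash
python3 - <<'E'
from h import *
save('top','t7.png');save('scene','s7.png')
import cv2
a=cv2.imread('pics/t7.png')[180:330,290:450];b=cv2.imread('pics/s7.png')[80:230,170:330]
cv2.imwrite('pics/c7.png',cv2.resize(np.hstack([a,b]),None,fx=2.5,fy=2.5,interpolation=cv2.INTER_CUBIC))
plan([504,-307.5,79.4],down(0.37-np.pi/2))
E
```

```text
t 7.87 pos [ 505.2 -307.3  181.2] y yaw -1.2 F [ 0.7  0.7 -3. ] g 8.2 j [-0.22  0.26 -0.24 -0.   -1.07  2.16]
shift [0.509, -0.0015, 0.0065] turn [0.0007, -0.0005, -0.0002] rows>= 2.4
```

View pics/c7.png

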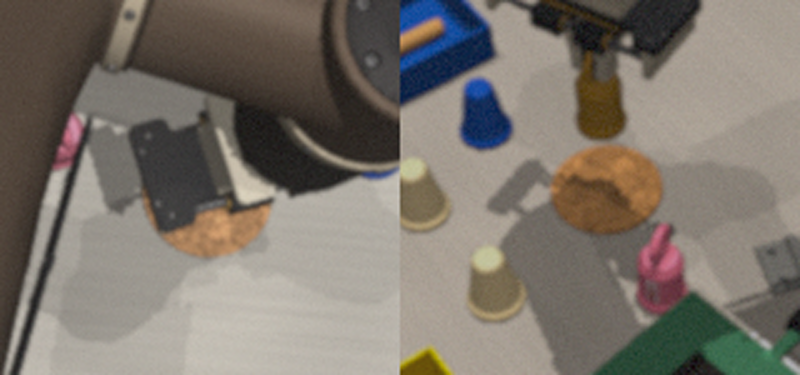

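The case is held upright over the pad. The scene view at (600,100) shows it hanging straight, and nothing stands nearby. I'll lower it.

Emit:
apply_moves([
  [0.1, 0, 0.003, 0, 0, 0, 0],
  [0.2, 0, 0.006, 0, 0, 0, 0],
  [0.3, 0, 0.006, 0, 0, 0, 0],
  [0.38, 0, 0.006, 0, 0, 0, 0],
  [0.43, 0, 0.006, 0, 0, 0, 0],
  [0.46, 0, 0.006, 0, 0, 0, 0],
  [0.475, 0, 0.006, 0, 0, 0, 0],
  [0.475, 0, 0.006, 0, 0, 0, 0],
  [0.475, 0, 0.006, 0, 0, 0, 0],
])

```text
clock: 8.62
eef_pos: [504.9, -308.0, 87.2]
ee_rot: [0.696, 0.13, -0.694, 0.131]
force: [0.2, -0.4, -4.4]
grip_width: 8.4
```

```bash
python3 - <<'E'
from h import *
im=save('scene','s8.png')
cv2.imwrite('pics/c8.png',cv2.resize(cv2.imread('pics/s8.png')[90:190,190:310],None,fx=5,fy=5,interpolation=cv2.INTER_CUBIC))
plan([504,-307.5,79.4],down(0.37-np.pi/2))
E
```

```text
t 8.67 pos [ 505.  -308.    87.3] y yaw -1.199 F [-0.  -0.2 -2.8] g 7.6 j [-0.22  0.35 -0.36  0.   -0.87  2.16]
shift [0.0395, -0.0039, 0.0037] turn [0.0009, -0.0014, -0.0009] rows>= 0.2
```

View pics/c8.png

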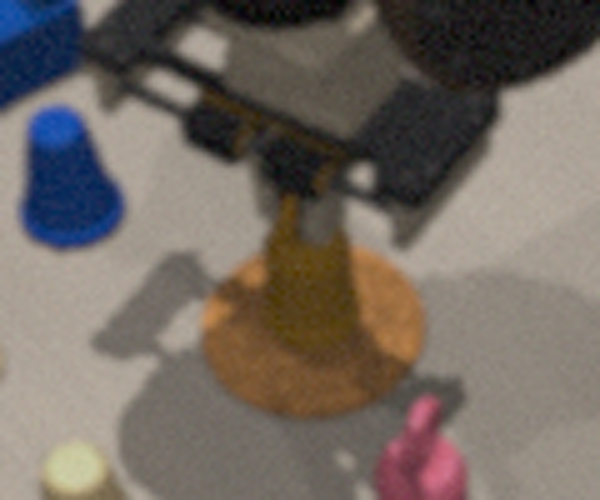

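Emit:
apply_moves([
  [0.008, 0, 0, 0, 0, 0, 0],
  [0.016, 0, 0, 0, 0, 0, 0],
  [0.024, 0, 0, 0, 0, 0, 0],
  [0.03, 0, 0, 0, 0, 0, 0],
  [0.03, 0, 0, 0, 0, 0, 0],
  [0.03, 0, 0, 0, 0, 0, 0],
])

```text
clock: 9.17
eef_pos: [504.9, -308.0, 81.2]
ee_rot: [0.696, 0.13, -0.694, 0.131]
force: [0.3, -1.1, -3.3]
grip_width: 8.6
```

Emit:
apply_moves([
  [0.005, 0, 0, 0, 0, 0, 0],
  [0.01, 0, 0, 0, 0, 0, 0],
  [0.01, 0, 0, 0, 0, 0, 0],
])

```text
clock: 9.42
eef_pos: [505.2, -308.3, 79.5]
ee_rot: [0.696, 0.13, -0.694, 0.131]
force: [-1.2, -2.0, 0.7]
grip_width: 8.4
```

Emit:
apply_moves([
  [0.003, 0, 0, 0, 0, 0, 0],
  [0.003, 0, 0, 0, 0, 0, 10],
  [0.003, 0, 0, 0, 0, 0, 12],
  [0.003, 0, 0, 0, 0, 0, 16],
  [0.003, 0, 0, 0, 0, 0, 24],
  [0, 0, 0, 0, 0, 0, 40],
  [0, 0, 0, 0, 0, 0, 50],
])

```text
clock: 10.0
eef_pos: [505.2, -308.2, 79.5]
ee_rot: [0.696, 0.13, -0.694, 0.131]
force: [-0.3, -0.1, -0.1]
grip_width: 30.4
```

Emit:
apply_moves([
  [0, 0, 0, 0, 0, 0, 50],
  [-0.1, 0, 0, 0, 0, 0, 50],
  [-0.25, 0, 0, 0, 0, 0, 50],
  [-0.4, 0, 0, 0, 0, 0, 50],
  [-0.6, 0, 0, 0, 0, 0, 50],
  [-0.8, 0, 0, 0, 0, 0, 50],
  [-1, 0, 0, 0, 0, 0, 50],
  [-1, 0, 0, 0, 0, 0, 50],
])

```text
clock: 10.67
eef_pos: [507.7, -309.9, 289.0]
ee_rot: [0.7, 0.128, -0.69, 0.134]
force: [1.4, 0.1, 1.2]
grip_width: 50.1
```

```bash
python3 - <<'E'
from h import *
im=save('scene','s9.png')
cv2.imwrite('pics/c9.png',cv2.resize(cv2.imread('pics/s9.png')[90:270,150:370],None,fx=3.3,fy=3.3,interpolation=cv2.INTER_CUBIC))
plan([500,-150,280],down(0.14-np.pi/2))
E
```

```text
t 10.72 pos [ 506.7 -308.9  284.9] y yaw -1.199 F [-0.   0.2 -0.5] g 49.9 j [-0.22  0.19 -0.09  0.   -1.28  2.16]
shift [0.021, -0.7527, -0.2575] turn [0.1477, -0.0064, -0.0045] rows>= 3.8
```

View pics/c9.png

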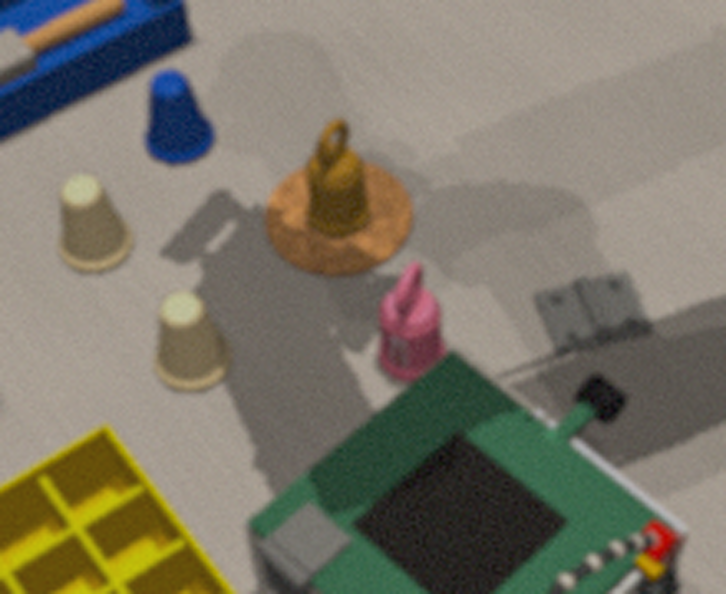

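```bash
python3 - <<'E'
from h import *
plan([525,20,330],down(0.14-np.pi/2))
E
```

```text
t 10.72 pos [ 506.7 -308.9  284.9] y yaw -1.199 F [-0.   0.2 -0.5] g 49.9 j [-0.22  0.19 -0.09  0.   -1.28  2.16]
shift [-0.2312, -1.4971, -0.6852] turn [0.1477, -0.0064, -0.0045] rows>= 8.0
```

Emit:
apply_moves([
  [-0.1, -0.1, -0.05, 0, 0, 0, 50],
  [-0.2, -0.3, -0.14, 0.05, 0, 0, 50],
  [-0.23, -0.5, -0.23, 0.1, 0, 0, 50],
  [-0.23, -0.7, -0.32, 0.148, 0, 0, 50],
  [-0.23, -0.9, -0.41, 0.148, 0, 0, 50],
  [-0.23, -1, -0.46, 0.148, 0, 0, 50],
  [-0.23, -1, -0.46, 0.148, 0, 0, 50],
])

```text
clock: 11.3
eef_pos: [519.2, -84.1, 329.8]
ee_rot: [0.709, 0.049, -0.701, 0.052]
force: [-0.2, -0.4, -0.5]
grip_width: 49.8
```

```bash
python3 - <<'E'
from h import *
plan([525,20,330],down(0.14-np.pi/2))
E
```

```text
t 11.3 pos [519.2 -84.1 329.8] y yaw -1.427 F [-0.2 -0.4 -0.5] g 49.8 j [ 0.22  0.05 -0.15  0.01 -1.36  1.5 ]
shift [-0.0022, -0.5112, -0.1032] turn [0.0023, -0.0071, -0.0029] rows>= 2.5
```

Emit:
apply_moves([
  [0, -0.15, -0.03, 0, 0, 0, 50],
  [0, -0.32, -0.06, 0, 0, 0, 50],
  [0, -0.48, -0.1, 0, -0.007, -0.003, 50],
  [0, -0.51, -0.1, 0, -0.007, -0.003, 50],
  [0, -0.51, -0.1, 0, -0.007, -0.003, 50],
  [0, -0.51, -0.1, 0, -0.007, -0.003, 50],
])

```text
clock: 11.8
eef_pos: [524.2, 19.8, 329.0]
ee_rot: [-0.705, -0.051, 0.706, -0.051]
force: [-0.4, -0.5, -0.6]
grip_width: 50.0
```

```bash
python3 - <<'E'
from h import *
import pickle
cm=ctrl.camera_model('wrist');im=save('wrist','w10.png');pickle.dump(cm,open('w10.pkl','wb'))
cv2.imwrite('pics/w10c.png',cv2.cvtColor(cv2.resize(im[20:220,130:390],None,fx=3,fy=3,interpolation=cv2.INTER_CUBIC),cv2.COLOR_RGB2BGR))
plan([492,-4,200],down(0.14-np.pi/2))
E
```

```text
t 11.85 pos [524.2  19.3 329.1] y yaw -1.427 F [ 0.1 -0.5 -0. ] g 49.8 j [ 0.41  0.06 -0.14 -0.   -1.37  1.3 ]
shift [0.6459, 0.0919, 0.1757] turn [0.0025, 0.0003, -0.0001] rows>= 3.2
```

View pics/w10c.png

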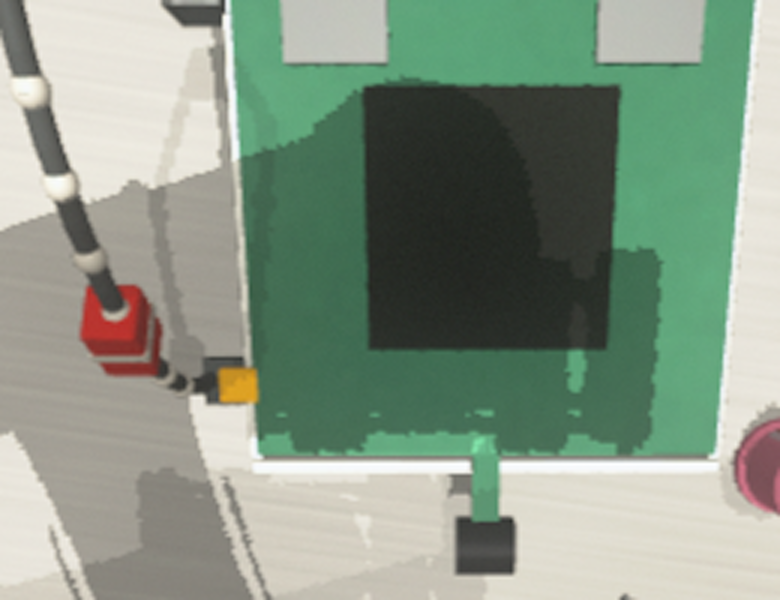

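```bash
cat > fit2.py <<'E'
from fit import *
import pickle
from scipy.optimize import minimize
W=lambda u,v:(u/3+130-.33,v/3+20-.33)
cw=pickle.load(open('w10.pkl','rb'))
def pw(p):
    x,y,yaw,hx,th,ty=p
    return [([hx-232,0,95],W(486,545)),([hx-160,ty,99],W(239,384)),([hx-190,100,99],W(258,457)),([hx-190,-100,99],W(717,456)),([-100,105,90],W(254,473)),([-100,-105,90],W(718,471))]
def resw(p):
    L=pw(p);return (proj('',w([a for a,_ in L],p),cw)-np.array([b for _,b in L]))
def all_(p,b):
    # b: image biases per cam
    r=[res(p)[:9],res(p)[9:],resw(p)]
    return np.vstack(r)
s2=least_squares(lambda p:np.r_[all_(p,0).ravel(),(p[5]-107)*0],s.x,loss='soft_l1');p=s2.x
print(p.round(3),resw(p).round(1).tolist());print('knob',w([[p[3]-232,0,95],[p[3],0,95]],p).round(1))
sw=least_squares(lambda p:resw(p).ravel(),s.x[:4].tolist()+[.55,107]).x if 0 else None
def cub(p,th,hr=10,hy=9):
    c,s_=np.cos(th),np.sin(th);P=[]
    for r in(-hr,hr):
        for t in(-13,13):
            for yy in(-hy,hy): P.append([p[3]-(160+r)*c+t*s_,124+yy,95+(160+r)*s_+t*c])
    return w(P,p)
for n,f,cm in(('w','w10',cw),('t','top0',ct),('s','scene0',cs)):
    im=cv2.imread(f'pics/{f}.png').astype(int);B,G,Rr=im[...,0],im[...,1],im[...,2]
    m=((Rr>90)&(G<80)&(B<80)&(Rr>2*G)).astype(np.uint8)
    c0=proj('',cub(p,.546).mean(0)[None],cm)[0];k=np.zeros_like(m);cv2.circle(k,tuple(int(v) for v in c0),30,1,-1)
    m=cv2.morphologyEx(m*k,cv2.MORPH_CLOSE,np.ones((3,3))).astype(float)
    def cost(q,hr,hy):
        pp=p.copy();  mm=np.zeros((420*8,560*8),np.uint8)
        uv=proj('',cub(pp,q[0],hr,hy),cm)+q[1:3]
        cv2.fillConvexPoly(mm,cv2.convexHull(((uv+.5)*8).astype(np.int32)),1)
        return np.abs(cv2.resize(mm.astype(np.float32),(560,420),interpolation=cv2.INTER_AREA)-m).sum()
    for hr,hy in((10,9),(9,10)):
        g=[cost([t,0,0],hr,hy) for t in np.arange(.4,.8,.02)]
        t0=.4+.02*int(np.argmin(g))
        print(n,m.sum(),hr,hy,'theta',round(t0,3),min(g).round(1))
    cs_=[]
E
python3 fit2.py
```

```text
[6.24536e+02 1.42540e+01 1.41000e-01 9.84030e+01 5.49000e-01 1.06646e+02] [[-0.0, 0.1], [0.0, 0.3], [0.2, -0.8], [0.1, -0.0], [-0.5, -1.1], [1.0, -0.0]]
knob [[492.3  -4.6  95. ]
 [722.   28.1  95. ]]
w 432.0 10 9 theta 0.58 349.8
w 432.0 9 10 theta 0.58 359.3
t 71.0 10 9 theta 0.58 104.5
t 71.0 9 10 theta 0.58 111.3
s 72.0 10 9 theta 0.54 73.3
s 72.0 9 10 theta 0.54 74.9
```

```bash
cat >> fit2.py <<'E'
outs=[]
for f,cm in(('w10',cw),('top0',ct),('scene0',cs)):
  for th in(.52,.58,.64):
    im=cv2.imread(f'pics/{f}.png');c=proj('',cub(p,.56).mean(0)[None],cm)[0].round().astype(int);h=24 if f=='w10' else 12;k=240//(2*h)
    o=cv2.resize(im[c[1]-h:c[1]+h,c[0]-h:c[0]+h],None,fx=k,fy=k,interpolation=cv2.INTER_CUBIC)
    q=lambda P:((proj('',P,cm)-c+h+.5)*k).astype(np.int32)
    cv2.polylines(o,[cv2.convexHull(q(cub(p,th)))],True,(255,0,255),1)
    cc,ss=np.cos(th),np.sin(th)
    L=w([[p[3]-(160+10)*cc,124+y,95+170*ss] for y in(-9,9)]+[[p[3]-150*cc,124-9,95+150*ss]],p)
    cv2.polylines(o,[q(L[[1,0,2]])],False,(255,255,0),1);outs.append(o)
g=np.vstack([np.hstack(outs[i:i+3]) for i in(0,3,6)]);cv2.imwrite('pics/sl.png',cv2.resize(g,(600,600)))
E
python3 fit2.py >/dev/null
```

```text
(no output)
```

View pics/sl.png

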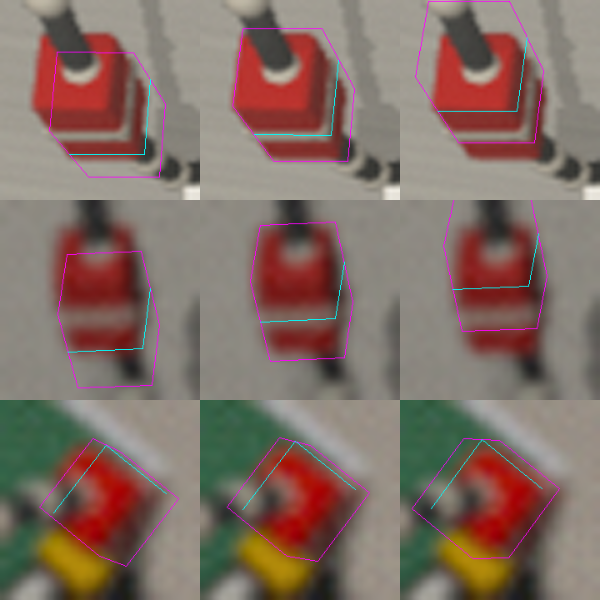

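Emit:
apply_moves([
  [0.1, 0.05, 0.1, 0, 0, 0, 60],
  [0.25, 0.092, 0.176, 0, 0, 0, 60],
  [0.4, 0.092, 0.176, 0.0025, 0, 0, 60],
  [0.55, 0.092, 0.176, 0.0025, 0, 0, 60],
  [0.65, 0.092, 0.176, 0.0025, 0, 0, 60],
  [0.65, 0.092, 0.176, 0.0025, 0, 0, 60],
  [0.65, 0.092, 0.176, 0.0025, 0, 0, 60],
])

```text
clock: 12.43
eef_pos: [491.5, -5.3, 199.0]
ee_rot: [-0.705, -0.049, 0.706, -0.049]
force: [0.7, 0.2, 1.2]
grip_width: 59.7
```

```bash
python3 - <<'E'
from h import *
cm=ctrl.camera_model('wrist');im=save('wrist','w11.png');print(proj('',[[492.3,-4.6,95]],cm))
plan([492.3,-4.6,78],down(0.141-np.pi/2))
E
```

```text
[[276.81147699 202.62652924]]
t 12.48 pos [492.6  -4.8 200.2] y yaw -1.432 F [-0.2  0.2  0.1] g 60.3 j [ 0.39  0.08 -0.42  0.   -1.08  1.32]
shift [0.6112, -0.0015, 0.0014] turn [-0.0011, -0.0002, -0.0005] rows>= 2.9
```

View pics/w11.png

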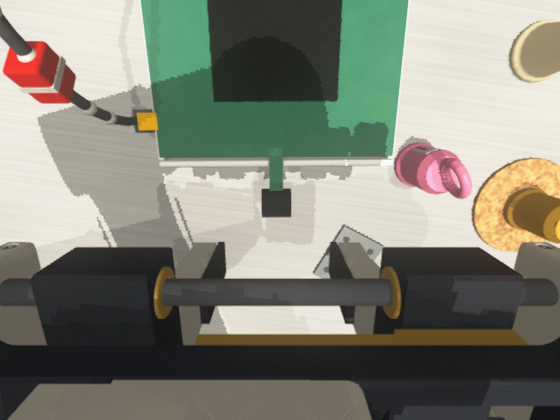

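The knob at (276,203) is where I predicted, centred between the fingers. I'll go down and grip it.

Emit:
apply_moves([
  [0.12, 0, 0, 0, 0, 0, 60],
  [0.26, 0, 0, 0, 0, 0, 60],
  [0.4, 0, 0, 0, 0, 0, 60],
  [0.52, 0, 0, 0, 0, 0, 60],
  [0.6, 0, 0, 0, 0, 0, 60],
  [0.61, 0, 0, 0, 0, 0, 50],
  [0.61, 0, 0, 0, 0, 0, 38],
  [0.61, 0, 0, 0, 0, 0, 30],
  [0.61, 0, 0, 0, 0, 0, 24],
])

```text
clock: 13.23
eef_pos: [494.1, -4.5, 80.1]
ee_rot: [0.707, 0.049, -0.704, 0.049]
force: [0.7, -0.2, -0.5]
grip_width: 38.7
```

Emit:
apply_moves([
  [0, 0, 0, 0, 0, 0, 20],
  [0, 0, 0, 0, 0, 0, 10],
  [0, 0, 0, 0, 0, 0, 10],
  [0, 0, 0, 0, 0, 0, 10],
])

```text
clock: 13.57
eef_pos: [495.2, -4.1, 81.5]
ee_rot: [0.708, 0.05, -0.703, 0.049]
force: [-1.9, 1.8, 7.0]
grip_width: 25.7
```

```bash
python3 - <<'E'
from h import *
im=save('wrist','w12.png')
plan([492.3,-4.6,78],down(0.141-np.pi/2))
E
```

```text
t 13.62 pos [495.2  -4.   81.5] y yaw -1.431 F [-1.1  1.7  7.3] g 26.2 j [ 0.39  0.21 -0.57  0.   -0.78  1.32]
shift [0.0176, 0.0008, 0.0146] turn [-0.0004, -0.0039, 0.0001] rows>= 0.1
```

View pics/w12.png

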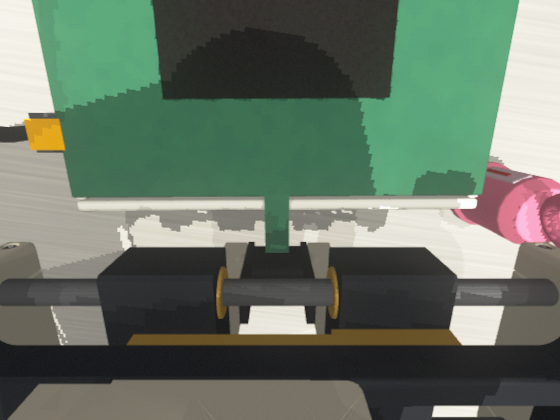

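Emit:
apply_moves([
  [-0.058, 0, -0.0015, 0, 0, 0, 10],
  [-0.116, 0, -0.006, 0, 0, 0, 10],
  [-0.196, 0, -0.017, 0, 0, 0, 10],
  [-0.276, 0, -0.033, 0, 0, 0, 10],
  [-0.354, 0, -0.055, 0, 0, 0, 10],
  [-0.43, 0, -0.083, 0, 0, 0, 10],
  [-0.505, 0, -0.116, 0, 0, 0, 10],
  [-0.566, 0, -0.148, 0, 0, 0, 10],
  [-0.611, 0, -0.174, 0, 0, 0, 10],
  [-0.641, 0, -0.193, 0, 0, 0, 10],
  [-0.641, 0, -0.193, 0, 0, 0, 10],
])

```text
clock: 14.53
eef_pos: [533.3, 1.6, 210.7]
ee_rot: [0.708, 0.05, -0.703, 0.049]
force: [1.2, 1.8, -3.6]
grip_width: 25.7
```

```bash
python3 - <<'E'
from h import *
for n in('wrist','scene','top'): save(n,f'{n}13.png')
cv2.imwrite('pics/c13.png',cv2.resize(np.hstack([cv2.imread('pics/scene13.png')[170:320,230:390],cv2.imread('pics/top13.png')[120:270,140:300]]),None,fx=2.5,fy=2.5,interpolation=cv2.INTER_CUBIC))
plan([530.5+2.9,.9+.6,223+5.5-19],down(0.141-np.pi/2))
E
```

```text
t 14.68 pos [532.6   1.4 209.6] y yaw -1.431 F [ 1.7  3.1 -2.6] g 25.7 j [ 0.37  0.13 -0.33  0.   -1.1   1.34]
shift [0.0003, 0.0002, -0.0042] turn [-0.0005, -0.0041, 0.0003] rows>= 0.1
```

View pics/c13.png

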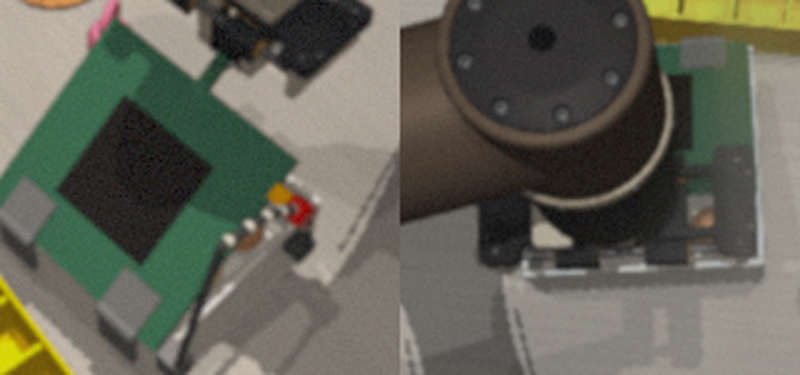

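View pics/wrist13.png

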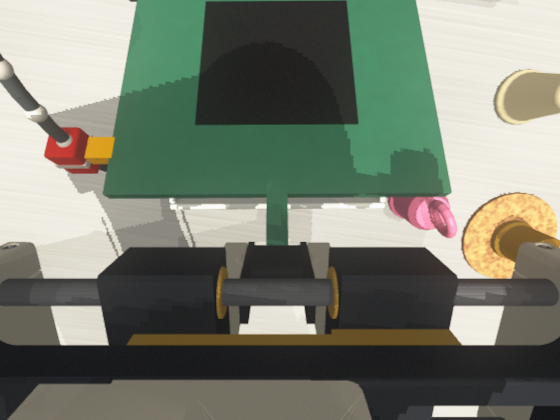

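```bash
cat > ov.py <<'E'
import sys
from fit2 import *
cw2=ctrl.camera_model('wrist')
outs=[]
for f,cm in(('wrist13',cw2),('scene13',cs)):
  for th in(.52,.585,.65):
    im=cv2.imread(f'pics/{f}.png');c=proj('',cub(p,.58).mean(0)[None],cm)[0].round().astype(int)+[8,0];h=30 if f[0]=='w' else 15;k=240//(2*h)
    o=cv2.resize(im[c[1]-h:c[1]+h,c[0]-h:c[0]+h],None,fx=k,fy=k,interpolation=cv2.INTER_CUBIC)
    q=lambda P:((proj('',P,cm)-c+h+.5)*k).astype(np.int32)
    cc,ss=np.cos(th),np.sin(th)
    fr=lambda r,y,n:[p[3]-r*cc+n*ss,y,95+r*ss+n*cc]   # n = normal up
    cv2.polylines(o,[q(w([fr(170,133,0),fr(170,115,0),fr(150,115,0)],p))],False,(255,255,0),1)
    cv2.polylines(o,[q(w([fr(153,100,4),fr(153,113,4),fr(167,113,4),fr(167,100,4)],p))],True,(255,0,255),1)
    cv2.polylines(o,[q(w([fr(167,113,4),fr(167,113,-4),fr(153,113,-4),fr(153,113,4)],p))],True,(255,0,255),1)
    outs.append(o)
g=np.vstack([np.hstack(outs[i:i+3]) for i in(0,3)]);cv2.imwrite('pics/ov13.png',g)
E
python3 ov.py>/dev/null
```

```text
(no output)
```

View pics/ov13.png

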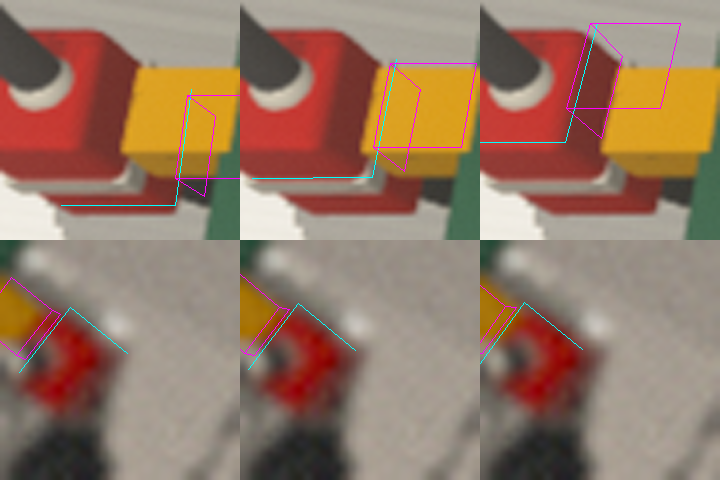

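The wrist overlay puts both the slider line and the tab at about 0.575 rad, so they agree within about 0.01. I'll hold there and do a last check.

Emit:
apply_moves([
  [0, 0, 0, 0, 0, 0, 10],
  [0, 0, 0, 0, 0, 0, 10],
  [0, 0, 0, 0, 0, 0, 10],
  [0, 0, 0, 0, 0, 0, 10],
  [0, 0, 0, 0, 0, 0, 10],
  [0, 0, 0, 0, 0, 0, 10],
])

```text
clock: 15.18
eef_pos: [532.6, 1.5, 209.6]
ee_rot: [0.708, 0.05, -0.703, 0.049]
force: [1.8, 1.3, -2.2]
grip_width: 25.6
```

```bash
python3 - <<'E'
from h import *
for n in('wrist','scene'): save(n,f'{n}14.png')
a=cv2.resize(cv2.imread('pics/scene14.png')[90:290,150:350],(400,400),interpolation=cv2.INTER_CUBIC);b=cv2.resize(cv2.imread('pics/wrist14.png')[100:220,20:140],(400,400),interpolation=cv2.INTER_CUBIC)
cv2.imwrite('pics/c14.png',np.hstack([a,b]))
plan([530.5+2.9,.9+.6,223+5.5-19]);print(ctrl.observe()['joint_velocities'].round(3))
E
```

```text
t 15.28 pos [532.6   1.5 209.6] y yaw -1.43 F [ 1.8  2.  -1. ] g 25.9 j [ 0.37  0.13 -0.33  0.   -1.1   1.34]
shift [0.0004, 0.0005, -0.0041] turn [0.0, 0.0, 0.0] rows>= 0.0
[-0.002  0.     0.     0.001 -0.002 -0.001]
```

View pics/c14.png

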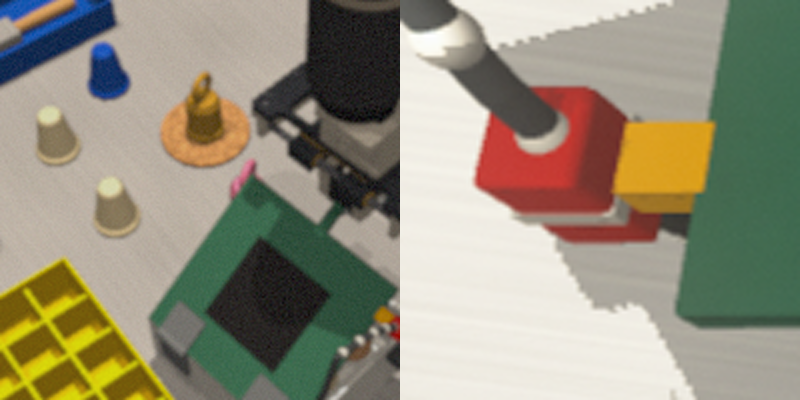

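```bash
python3 -c "
from plant import ctrl
print(ctrl.sign_off())"
```

```text
the job is handed in; nothing more can be done
None
```

I moved the brass thermometer case onto the cork pad, then swung the flap up to the red slider's line and handed the job in at about 15.3 s while still holding it. The sign-off gave no verdict, so the result below rests on my own last checks.

- **Thermometer case:** it stands upright and released near the middle of the pad. I judged this from the last scene picture and from where the gripper let go, about 1 mm from my pad estimate.
- **Flap:** in the wrist camera overlay, both the slider's white line and the yellow tab came out at about 0.575 rad. They agree within about 0.01 rad, against a limit of 0.09.
- **Grip:** the fingers are closed on the knob at 25.9 mm, with arm joint speeds near zero.
- **Bystanders:** I saw no contact with the slider, the cones or the pink look-alike. The cones look undisturbed in the last picture. I did not measure their positions again, and the spare hinge was hidden behind the gripper.
- **Disagreements:** the early slider angle from single pixels was lower, at 0.546 rad. The scene camera overlay also sat a few pixels off, so I relied on the closer wrist view.

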